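# Lay the napkin dispenser on its counter stand

## Robot

A 7-joint arm with a two-finger parallel gripper is mounted at the origin on a cart in front of the work surface, level with it; the furniture and walls round the work are solid. World frame = base frame: x ahead of the robot, y to its left, z up, the work surface at z = 0. Lengths are in m, angles in rad, forces in N, time in s.
With the tool pointing down it reaches from about 0.425 to 0.825 m from the base axis. Payload 3.6 kg.
Tool frame: the origin (TCP) lies between the finger pads; the fingertips stand 17 mm ahead of it and the grasp point (between the pads) lies 2 mm behind it (bot.tcp_to_tips is the distance from the TCP to the fingertips, in m); z points along the fingers, y is the line along which they close (so a half turn about z gives the same grasp; the last joint's range is limited). The gripper opens to 93 mm and grips with 3 to 60 N. Pads are 15 mm wide; open, the fingers measure 128 mm over their backs; the gripper's body (75 mm by 188 mm) begins 65 mm behind the grasp point.
Start: joints at [-1.171, 0.615, -0.013, 1.423, 0.008, 1.103, -0.04], TCP at [0.268, 0.592, 0.236] pointing down, gripper open.
Joint ranges: [-3.12, 3.12], [-0.3, 2.06], [-1.34, 1.32], [0.26, 2.42], [-1.36, 4.5], [0.01, 1.98], [-2.84, 2.84]. Speed limits (rad/s): [2.79, 2.79, 3.14, 3.14, 3.14, 3.14, 3.14].

## Interface

Orientations are given as a rotation vector (axis times angle).
In Python, from rig import bot gives the robot as it stands. The module is installed in compiled form; this text tells all that it offers.
- The arm moves only by the tool move_arm, never from a script. Its argument "targets" is a list of rows, each an object of numbers: "x", "y", "z": the shift along the tool's x, y, z in mm; "ax", "ay", "az": the turn, a rotation vector about the tool's x, y, z in degrees. In form: [{"x": .., "y": .., "z": .., "ax": .., "ay": .., "az": ..}, ...]. A call has 1 to 8 rows; each row is the pose to reach, as a shift and turn from the pose commanded when the call began, along the tool's axes at that moment; what a row does not reach only later rows make up. A row lasts 1/12 s, in which the tool goes at most 41.7 mm and 7.16 degrees, less where a joint would pass 70% of its speed; a pose out of reach is approached as far as the arm can. A call with a gripper value outside its range is refused whole. "fingers" is the opening, from -1 (shut) to 1 (fully open), set as the call begins (left out, the last holds). The fingers move at their own pace and stop on an object; "force" is the grip in N (left out, the last holds). Time passes only in rows, so rows that repeat a pose let the fingers close. It gives the time, the measured TCP pose, the force, the opening and the grip force at its end, in the units of the state.
- bot.observe(): the state, without advancing time (a new reading comes with each control period).
- bot.snapshot(name): name is "scene" or "top" or "wrist"; returns the picture (480x640x3 uint8, red, green, blue); there is no depth.
- bot.calibration(name): a dict with "fx", "fy", "cx", "cy" (pixels), "k1" (the pictures are not rectified: a ray, as slopes to the right and down, at radius r is drawn at 1 + k1 r^2 times it, then the intrinsics apply), "R" (3x3) and "t" (3): a world point X has camera coordinates R X + t; the wrist camera has in their place "T_tool_cam" (4x4, takes a point from camera to tool coordinates, whose origin is the TCP and whose axes are the flange's). Camera axes: x right, y down, z forward; pixel columns grow to the right and rows downward; lengths in m; the calibration is good to about 2 mm. A picture is of the moment at which its call begins: read the wrist's pose just before it. calibration takes no time and is no camera call.
- bot.hand_in(): hands the job in; it is judged then, once.
The state is a dict: "clock": time; "joint_positions": joint angles; "dq": joint speeds; "joint_efforts": joint torques, N m; "tool_pos": TCP position; "tcp_rot": TCP orientation; "contact_force": force on the tool from outside, world axes, zero at the start; "torque": the same for the moment, N m; "opening": finger opening in m; "grip_force": force on a finger pad.
Only numpy, scipy, OpenCV 4.12 (cv2) and the standard library are available. Lean on these libraries where they do the work, as an engineer would, in place of code of your own. Each camera call takes 0.05 s, during which the arm holds its last target. There are 200 camera calls.

## Task

The empty napkin dispenser stands on end on the counter. Bring it square and centred with its foot against the low front edge of the wooden stand, its slotted side facing away from the stand, then tip it over that edge by pushing high so that it lies on the stand with the slot up. Then push it along until the stand's stiff sliding backboard is fully back against its stops with the dispenser flush against it, and press it home there for a moment with about 12 newtons on the board (at least 8); never press the dispenser against the stand's edge or the backboard with more than 16 newtons, and leave the cups and the jug where they are.

Things in the scene. Friction and masses are not known exactly. Their poses are not given: they have to be found in the camera images.
- dispenser: Empty napkin dispenser: loose plain metal box with a dark slot in one large side, 0.3 to 0.6 kg. 60 mm deep (its x), 100 mm wide (y), 140 mm tall (z), starts upright. Origin: centre of the underside. The slotted side faces its -x; the plain +x side is laid on the stand, so before tipping its x must point as the stand's x; once lying its z does, and its upper side is 76 mm above the counter.
- toe (a point): Middle of the dispenser's bottom edge on the plain side (30 mm along its x from its origin): the edge that is set against the stand's front edge. The dispenser pivots about the stand's top front edge, so once lying its foot overhangs the stand's front by 16 to 45 mm. Sliding it along the stand takes about 1 to 4 N by itself, which comes on top of what reaches the backboard.
- top_end (a point): Centre of the dispenser's top end (140 mm along its z from its origin): the end that meets the backboard.
- stand: Low wooden stand, fixed: a flat platform 16 mm high, 130 mm wide (its y), 210 mm long (its x). Origin: on the counter under the middle of its front edge, a vertical step 16 mm high, which is the low stop; x points from that edge along the platform to the backboard, z up.
- board_face (a point): Middle of the front face of the backboard, 30 mm above the platform. The backboard is a wooden board 118 mm wide, 12 mm thick, 56 mm high, upright across the platform.
- backboard (a joint): How far the backboard is slid back along the stand's x, in m: 0 fully forward (face 142 mm behind the stand's front edge), 0.020 fully back on hard stops (face at 162 mm). Starts at 0 to 0.009, slides stiffly (about 5 N), no spring, stays where left. Fully home, the dispenser's foot is 22 mm inside the front edge.
- mug: Bystander, not to be moved: white mug, 78x112x102 mm, loose, origin under its centre.
- jug: Bystander, not to be moved: small steel milk jug, 103x69x92 mm, loose, origin under its centre.
- esp_cup: Bystander, not to be moved: brown espresso cup, 64x87x50 mm, loose, origin under its centre.
Mind the look-alikes: they are no part of the job. What is shaped like the dispenser but yellow is not meant.

How it is judged:
By the outcome, as a careful person would: the job done as asked, in the order asked, and still so for the second after the job is handed in, with the robot touching nothing.
It also fails if it takes over 72 s, if anything falls off the work surface, if the arm or the gripper's body presses on something with over 40 N, if the wrist force passes 120 N, or if a joint passes its speed limit or range.

## Working session

There is one attempt and no reset: what is moved stays moved. The work goes in short steps, Python scripts to look and compute and a tool call to move; the robot and the scene stay as the last step left them, time stands still between calls to the robot, and variables do not carry over. Pictures are saved under pics/ and viewed, at most 10 in all, crops included, and the job is handed in when it is done.

Besides the shell and the picture viewer there is one more tool, called by a JSON object that holds its "method" and its "body", one argument or row to a line. move_arm: Moves the arm, as the interface text tells. Its arguments: {"type":"object","properties":{"targets":{"type":"array","items":{"type":"object","properties":{"x":{"type":"number"},"y":{"type":"number"},"z":{"type":"number"},"ax":{"type":"number"},"ay":{"type":"number"},"az":{"type":"number"}}}},"fingers":{"type":"number"},"force":{"type":"number"}},"required":["targets"]}

```bash
mkdir -p pics; python3 - <<'E'
from rig import bot
import cv2
for n in("scene","top"):
    cv2.imwrite(f"pics/{n}0.png",bot.snapshot(n)[:,:,::-1])
    c=bot.calibration(n);print(n,c)
print(bot.calibration("wrist"))
print(bot.observe())
E
```

```text
scene {'fx': 521.5559209094504, 'fy': 521.5559209094504, 'cx': 323.26289618948556, 'cy': 244.05633694557707, 'k1': 0.01565317771158714, 'R': array([[ 0.51930167, -0.85458522,  0.0031429 ],
       [-0.59961845, -0.36698276, -0.71118308],
       [ 0.60891994,  0.36743402, -0.70299982]]), 't': array([-0.31288834,  0.39584091,  1.23199479])}
top {'fx': 589.7579413049141, 'fy': 589.7579413049141, 'cx': 316.73258983909835, 'cy': 240.86743080155657, 'k1': -0.0835173859294022, 'R': array([[-0.3806604 , -0.9246745 , -0.00864454],
       [-0.8724714 ,  0.36223628, -0.32799168],
       [ 0.30641691, -0.11731133, -0.94464106]]), 't': array([0.19304723, 0.52227063, 1.35772885])}
{'fx': 341.5695659165675, 'fy': 341.5695659165675, 'cx': 311.69351338186874, 'cy': 240.31435267448708, 'k1': -0.028615003374545797, 'T_tool_cam': array([[ 7.30788676e-04, -9.65115823e-01, -2.61822294e-01,
         7.35350789e-02],
       [ 9.99999620e-01,  5.80987005e-04,  6.49557546e-04,
         5.97259716e-04],
       [-4.74782915e-04, -2.61822670e-01,  9.65115881e-01,
        -1.48389345e-01],
       [ 0.00000000e+00,  0.00000000e+00,  0.00000000e+00,
         1.00000000e+00]])}
{'clock': 0.1, 'joint_positions': array([-1.17150067,  0.61587022, -0.01263955,  1.42470947,  0.00812632,
        1.1034193 , -0.04040751]), 'dq': array([ 0.00054883, -0.00134648, -0.00049507, -0.00154231, -0.00123638,
       -0.00055363, -0.00022284]), 'joint_efforts': array([ 1.18858061e-03, -4.60042512e+01,  2.09898069e-01, -1.66244763e+01,
       -6.11883542e-02,  1.69173331e-02,  1.14865593e-04]), 'tool_pos': array([0.26818739, 0.59135976, 0.23457562]), 'tcp_rot': array([-0.66356399, -3.07024321,  0.00362917]), 'contact_force': array([-0.60397595, -0.72901344,  0.53265191]), 'torque': array([-0.03032272, -0.01383865,  0.06441496]), 'grip_force': 0.0, 'opening': 0.0930975380080721}
```

View pics/scene0.png

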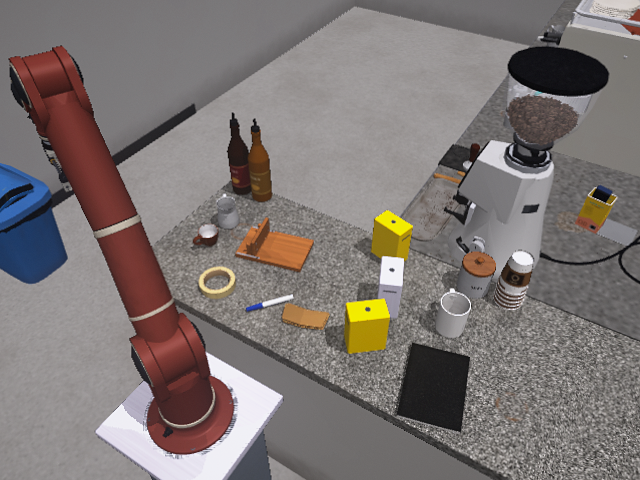

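View pics/top0.png

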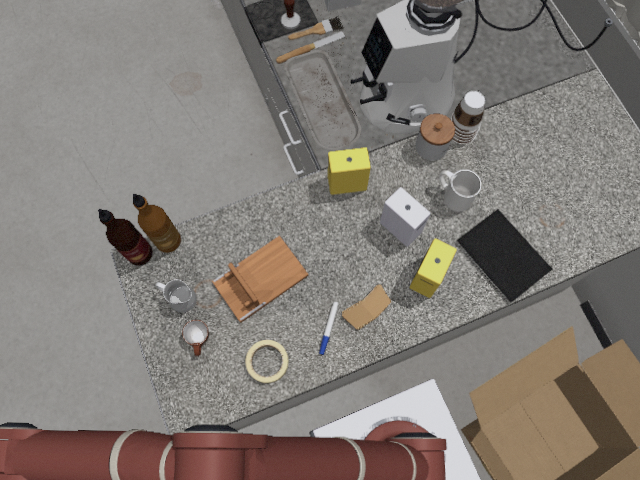

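The silver-grey box at top (405,217) / scene (391,287) is the candidate. The look-alikes are the yellow boxes at top (349,172) and (433,269). The stand is at top (262,278), with its backboard at the left end. I'll check both in one close crop.

```bash
python3 - <<'E'
import cv2,numpy as np
t=cv2.imread("pics/top0.png");s=cv2.imread("pics/scene0.png")
f=lambda im,x,y,w,h:cv2.resize(im[y:y+h,x:x+w],(400,300),interpolation=cv2.INTER_CUBIC)
a=np.vstack([np.hstack([f(t,365,180,80,60),f(t,205,230,120,90)]),np.hstack([f(s,350,250,93,70),f(s,225,210,100,75)])])
cv2.imwrite("pics/crop1.png",a)
E
```

```text
(no output)
```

View pics/crop1.png

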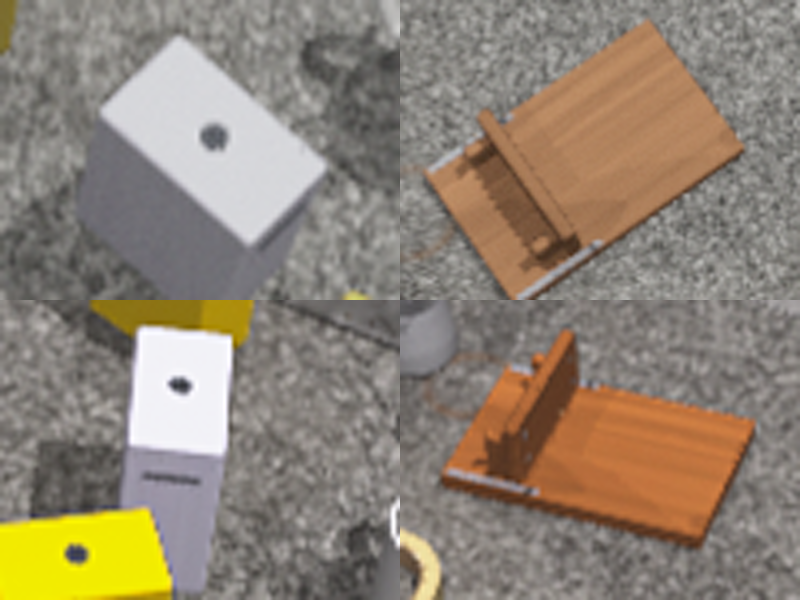

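```bash
cat > h.py <<'E'
import numpy as np, cv2
from rig import bot
from scipy.spatial.transform import Rotation as Ro
from scipy.optimize import least_squares
def cam(n,ob=None):
    c=bot.calibration(n)
    if n=="wrist":
        T=np.eye(4);T[:3,:3]=Ro.from_rotvec(ob["tcp_rot"]).as_matrix();T[:3,3]=ob["tool_pos"]
        M=np.linalg.inv(T@c["T_tool_cam"]);R,t=M[:3,:3],M[:3,3]
    else: R,t=c["R"],c["t"]
    return dict(R=R,t=t,K=np.array([[c["fx"],0,c["cx"]],[0,c["fy"],c["cy"]],[0,0,1]]),d=np.array([c["k1"],0,0,0,0]))
def proj(c,P): return cv2.projectPoints(np.array(P,float).reshape(-1,3),cv2.Rodrigues(c["R"])[0],c["t"],c["K"],c["d"])[0][:,0]
def back(c,px,z):
    u=cv2.undistortPoints(np.array(px,float).reshape(-1,1,2),c["K"],c["d"])[:,0]
    D=np.c_[u,np.ones(len(u))]@c["R"];o=-c["R"].T@c["t"]
    return o+D*((z-o[2])/D[:,2])[:,None]
def planar(x,P):
    c,s=np.cos(x[2]),np.sin(x[2]);P=np.array(P,float)
    return np.c_[x[0]+c*P[:,0]-s*P[:,1],x[1]+s*P[:,0]+c*P[:,1],P[:,2]]
def fit(obs,x0): # obs: list (cam, localpts, px)
    f=lambda x:np.concatenate([(proj(c,planar(x,P))-px).ravel() for c,P,px in obs])
    r=least_squares(f,x0,loss="soft_l1");return r.x,np.abs(r.fun).max()
E
python3 - <<'E'
from h import *
t=cam("top");s=cam("scene")
dt=np.array([(401,187.4),(430.4,213),(414.6,229.6),(385,202.4)]);ds=np.array([(381.9,256.3),(403.9,258.2),(401.6,286.2),(380.2,283.8)])
print("disp top cam\n",back(t,dt,.14),"\nscene\n",back(s,ds,.14))
st=np.array([(279.4,236),(307.9,275),(238.9,319.4),(213.1,282.5)]);ss=np.array([(313.3,240.8),(300.5,270)])
print("stand\n",back(t,st,.016),"\n",back(s,ss,.016))
for n,p in dict(mug=(460,195),jug=(180,300),esp=(197,335),y1=(349,172),y2=(433,269),coaster=(367,307),tape=(267,362),pen=(330,328)).items(): print(n,back(t,[p],0.03)[0].round(3))
print("cam scene pos",-s["R"].T@s["t"])
E
```

```text
disp top cam
 [[ 0.5887213  -0.25733537  0.14      ]
 [ 0.5006305  -0.29421142  0.14      ]
 [ 0.47680131 -0.24062365  0.14      ]
 [ 0.56758534 -0.20464538  0.14      ]] 
scene
 [[ 0.56553408 -0.20637884  0.14      ]
 [ 0.58995437 -0.25982431  0.14      ]
 [ 0.49697381 -0.29676925  0.14      ]
 [ 0.4757766  -0.24669045  0.14      ]]
stand
 [[0.62955789 0.05417339 0.016     ]
 [0.50398367 0.02535499 0.016     ]
 [0.46346075 0.22654684 0.016     ]
 [0.57750141 0.25483008 0.016     ]] 
 [[0.6268094  0.05105775 0.016     ]
 [0.5030034  0.0179049  0.016     ]]
mug [ 0.549 -0.426  0.03 ]
jug [0.562 0.345 0.03 ]
esp [0.463 0.334 0.03 ]
y1 [ 0.722 -0.182  0.03 ]
y2 [ 0.394 -0.271  0.03 ]
coaster [ 0.368 -0.077  0.03 ]
tape [0.337 0.199 0.03 ]
pen [0.355 0.027 0.03 ]
cam scene pos [-0.35034924 -0.57479975  1.14859085]
```

The clip shows the plain box with a hole on top. The face towards the stand (seen from the top camera) looks plain, so the slot should be on the far −y side. I'll check that with the wrist camera. First I'll fit the poses and plan the approach.

```bash
cat >> h.py <<'E'
def rel(pos,R,ob=None):
    ob=ob or bot.observe();R0=Ro.from_rotvec(ob["tcp_rot"]).as_matrix()
    d=R0.T@(np.array(pos)-ob["tool_pos"])*1000;a=np.degrees(Ro.from_matrix(R0.T@R).as_rotvec())
    print("shift",d.round(1),"turn",a.round(1),"rows",np.ceil(max(np.linalg.norm(d)/41.7,np.linalg.norm(a)/7.16)))
def down(yaw): # tool z down, tool y along world yaw
    y=np.array([np.cos(yaw),np.sin(yaw),0]);z=np.array([0,0,-1.]);return np.c_[np.cross(y,z),y,z]
E
python3 - <<'E'
from h import *
t=cam("top");s=cam("scene")
dt=np.array([(401,187.4),(430.4,213),(414.6,229.6),(385,202.4)]);ds=np.array([(403.9,258.2),(401.6,286.2),(380.2,283.8),(381.9,256.3)])
L=[(-.03,-.05,.14),(-.03,.05,.14),(.03,.05,.14),(.03,-.05,.14)]  # x to +y
x,e=fit([(t,L,dt),(s,[L[0],L[1],L[2],L[3]],ds)],[.53,-.25,1.96]);print("disp",x,np.degrees(x[2]),e)
S=[(0,-.065,.016),(0,.065,.016),(.21,.065,.016),(.21,-.065,.016)]
st=np.array([(279.4,236),(307.9,275),(238.9,319.4),(213.1,282.5)]);ss=np.array([(313.3,240.8),(300.5,270)])
y,e=fit([(t,S,st),(s,S[:2],ss)],[.566,.038,1.8]);print("stand",y,np.degrees(y[2]),e)
ob=bot.observe();R0=Ro.from_rotvec(ob["tcp_rot"]).as_matrix();print(R0.round(3))
for yw in (x[2],x[2]-np.pi):
  rel([.53,-.38,.24],down(yw),ob); 
E
```

```text
disp [ 0.53310313 -0.25065598  1.96393461] 112.52516431433007 1.6693792853551486
stand [0.56655908 0.03786246 1.8017379 ] 103.23197729754733 3.166238285267525
[[-0.911  0.413 -0.001]
 [ 0.413  0.911 -0.002]
 [-0.    -0.002 -1.   ]]
shift [-639.6 -776.6   -3.6] turn [ -0.1  -0.1 -46.9] rows 25.0
shift [-639.6 -776.6   -3.6] turn [-1.000e-01  2.000e-01  1.331e+02] rows 25.0
```

{"method": "move_arm", "body": {
  "targets": [
    {"x":-352,"y":-215,"z":-10,"az":-20},
    {"x":-352,"y":-215,"z":-10,"az":-20},
    {"x":-352,"y":-215,"z":-10,"az":-20},
    {"x":-352,"y":-215,"z":-10,"az":-20},
    {"x":-352,"y":-215,"z":-10,"az":-20},
    {"x":-352,"y":-215,"z":-10,"az":-20},
    {"x":-352,"y":-215,"z":-10,"az":-20},
    {"x":-352,"y":-215,"z":-10,"az":-20}
  ],
  "fingers": 1
}}

```text
validation failed for argument at $.ta...
```

```bash
python3 - <<'E'
from h import *
rel([.53,-.38,.245],down(1.964))
E
```

```text
shift [-639.6 -776.6   -8.6] turn [ -0.1  -0.1 -46.9] rows 25.0
```

{"method": "move_arm", "body": {
  "targets": [
    {"x":-352,"y":-215,"z":-10,"ax":0,"ay":0,"az":-20},
    {"x":-352,"y":-215,"z":-10,"ax":0,"ay":0,"az":-20},
    {"x":-352,"y":-215,"z":-10,"ax":0,"ay":0,"az":-20},
    {"x":-352,"y":-215,"z":-10,"ax":0,"ay":0,"az":-20},
    {"x":-352,"y":-215,"z":-10,"ax":0,"ay":0,"az":-20},
    {"x":-352,"y":-215,"z":-10,"ax":0,"ay":0,"az":-20},
    {"x":-352,"y":-215,"z":-10,"ax":0,"ay":0,"az":-20},
    {"x":-352,"y":-215,"z":-10,"ax":0,"ay":0,"az":-20}
  ],
  "fingers": 1
}}

```text
clock: 0.77
tool_pos: [0.4563, 0.3142, 0.2435]
tcp_rot: [-0.12, -3.139, 0.001]
contact_force: [1.0, -0.2, -0.4]
opening: 0.0927
grip_force: 0.0
```

{"method": "move_arm", "body": {
  "targets": [
    {"x":-127,"y":-686,"z":0,"ax":0,"ay":0,"az":-27},
    {"x":-127,"y":-686,"z":0,"ax":0,"ay":0,"az":-27},
    {"x":-127,"y":-686,"z":0,"ax":0,"ay":0,"az":-27},
    {"x":-127,"y":-686,"z":0,"ax":0,"ay":0,"az":-27},
    {"x":-127,"y":-686,"z":0,"ax":0,"ay":0,"az":-27},
    {"x":-127,"y":-686,"z":0,"ax":0,"ay":0,"az":-27},
    {"x":-127,"y":-686,"z":0,"ax":0,"ay":0,"az":-27},
    {"x":-127,"y":-686,"z":0,"ax":0,"ay":0,"az":-27}
  ]
}}

```text
clock: 1.43
tool_pos: [0.4905, -0.0157, 0.2436]
tcp_rot: [0.616, -3.08, -0.0]
contact_force: [1.3, 0.3, 0.0]
opening: 0.0931
grip_force: 0.0
```

```bash
python3 - <<'E'
from h import *
cv2.imwrite("pics/w_stand.png",bot.snapshot("wrist")[:,:,::-1]);
ob=bot.observe();import pickle;pickle.dump(ob,open("ob_stand.pkl","wb"))
rel([.53,-.38,.245],down(1.964),ob)
E
```

```text
shift [  94.3 -341.8    1.4] turn [-0.5 -0.2 -0.8] rows 9.0
```

{"method": "move_arm", "body": {
  "targets": [
    {"x":94,"y":-342,"z":0,"ax":0,"ay":0,"az":-1},
    {"x":94,"y":-342,"z":0,"ax":0,"ay":0,"az":-1},
    {"x":94,"y":-342,"z":0,"ax":0,"ay":0,"az":-1},
    {"x":94,"y":-342,"z":0,"ax":0,"ay":0,"az":-1},
    {"x":94,"y":-342,"z":0,"ax":0,"ay":0,"az":-1},
    {"x":94,"y":-342,"z":0,"ax":0,"ay":0,"az":-1},
    {"x":94,"y":-342,"z":0,"ax":0,"ay":0,"az":-1},
    {"x":94,"y":-342,"z":0,"ax":0,"ay":0,"az":-1}
  ]
}}

```text
clock: 2.15
tool_pos: [0.5327, -0.3459, 0.2433]
tcp_rot: [0.642, -3.075, -0.001]
contact_force: [0.3, 0.5, 0.6]
opening: 0.093
grip_force: 0.0
```

```bash
python3 - <<'E'
from h import *
bot.snapshot("wrist");bot.snapshot("wrist");ob=bot.observe();im=bot.snapshot("wrist")[:,:,::-1]
cv2.imwrite("pics/w1.png",im);import pickle;pickle.dump(ob,open("ob1.pkl","wb"))
print(ob["tool_pos"]);rel([.533,-.2507,.20],down(1.964),ob)
E
```

```text
[ 0.53004236 -0.35375046  0.24209043]
shift [-43.   94.   41.4] turn [-0.3 -0.3  0.4] rows 3.0
```

View pics/w1.png

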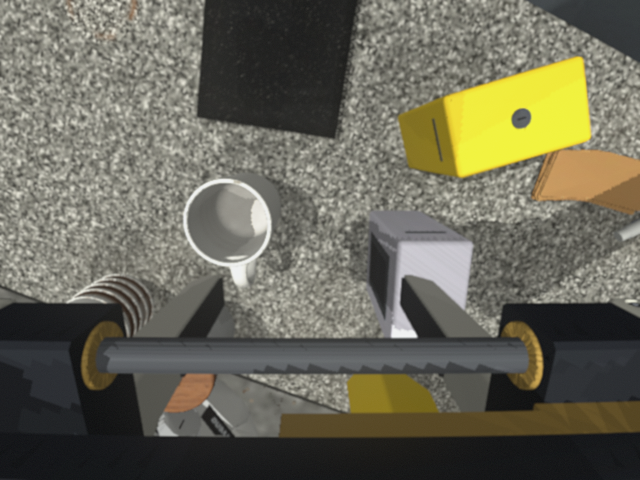

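View pics/w_stand.png

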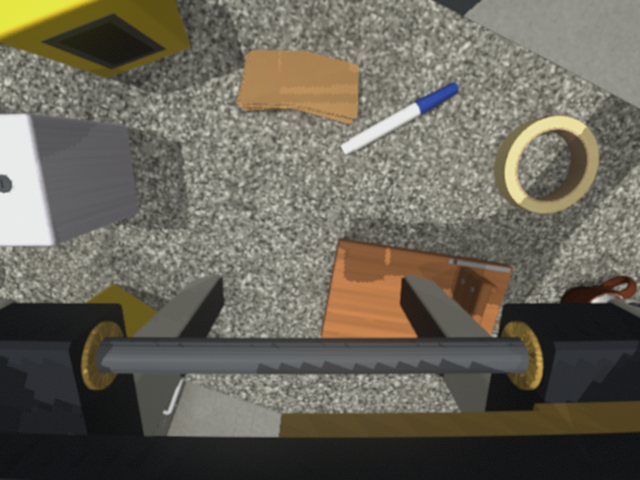

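The wrist view shows the silver box at (425,270) with the dark slot at (380,265) on its −y side, facing away from the stand. Its x axis therefore already points roughly along the stand's x. The second picture shows the stand's front corner at (340,240). Next is the reach to grasp.

{"method": "move_arm", "body": {
  "targets": [
    {"x":-43,"y":94,"z":38,"ax":0,"ay":0,"az":0},
    {"x":-43,"y":94,"z":38,"ax":0,"ay":0,"az":0},
    {"x":-43,"y":94,"z":38,"ax":0,"ay":0,"az":0},
    {"x":-43,"y":94,"z":38,"ax":0,"ay":0,"az":0},
    {"x":-43,"y":94,"z":38,"ax":0,"ay":0,"az":0}
  ]
}}

```text
clock: 2.72
tool_pos: [0.5349, -0.2366, 0.2053]
tcp_rot: [0.652, -3.072, -0.004]
contact_force: [0.1, -0.9, 0.5]
opening: 0.093
grip_force: 0.0
```

```bash
python3 - <<'E'
from h import *
bot.snapshot("wrist");ob=bot.observe();im=bot.snapshot("wrist")[:,:,::-1].copy()
c=cam("wrist",ob);L=[(-.03,-.05,.14),(-.03,.05,.14),(.03,.05,.14),(.03,-.05,.14)]
p=proj(c,planar([.5331,-.2507,1.964],L));print(p.round(0))
cv2.polylines(im,[p.astype(int).reshape(-1,1,2)],True,(0,0,255),1)
cv2.imwrite("pics/w2.png",im);print(ob["tool_pos"])
rel([.533,-.2507,.115],down(1.964),ob)
E
```

```text
[[251. 320.]
 [247. 174.]
 [344. 177.]
 [337. 322.]]
[ 0.53485153 -0.23934848  0.20583464]
shift [ 6.2 -9.7 90.8] turn [ 0.  -0.   1.2] rows 3.0
```

View pics/w2.png

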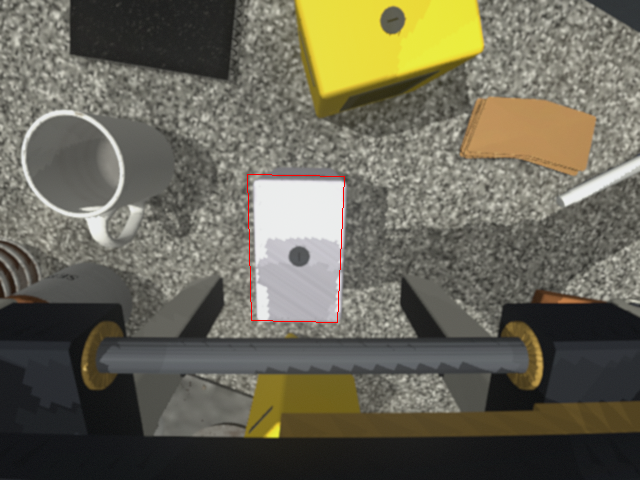

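The overlay matches the box, with the actual outline at columns 254–345 and the hole at (299,256). Descending to grasp.

{"method": "move_arm", "body": {
  "targets": [
    {"x":6,"y":-8.5,"z":30,"ax":0,"ay":0,"az":1},
    {"x":6,"y":-8.5,"z":60,"ax":0,"ay":0,"az":1},
    {"x":6,"y":-8.5,"z":91,"ax":0,"ay":0,"az":1},
    {"x":6,"y":-8.5,"z":91,"ax":0,"ay":0,"az":1},
    {"x":6,"y":-8.5,"z":91,"ax":0,"ay":0,"az":1}
  ]
}}

```text
clock: 3.23
tool_pos: [0.5317, -0.2521, 0.114]
tcp_rot: [0.612, -3.079, -0.002]
contact_force: [0.2, -0.3, 0.6]
opening: 0.0931
grip_force: 0.0
```

{"method": "move_arm", "body": {
  "targets": [
    {"x":0,"y":0,"z":0,"ax":0,"ay":0,"az":0},
    {"x":0,"y":0,"z":0,"ax":0,"ay":0,"az":0},
    {"x":0,"y":0,"z":0,"ax":0,"ay":0,"az":0},
    {"x":0,"y":0,"z":0,"ax":0,"ay":0,"az":0},
    {"x":0,"y":0,"z":0,"ax":0,"ay":0,"az":0},
    {"x":0,"y":0,"z":0,"ax":0,"ay":0,"az":0},
    {"x":0,"y":0,"z":0,"ax":0,"ay":0,"az":0},
    {"x":0,"y":0,"z":0,"ax":0,"ay":0,"az":0}
  ],
  "fingers": -1,
  "force": 20
}}

```text
clock: 3.9
tool_pos: [0.5328, -0.2507, 0.1154]
tcp_rot: [-0.616, 3.08, 0.0]
contact_force: [-2.0, 2.2, 4.9]
opening: 0.06
grip_force: 20.0
```

{"method": "move_arm", "body": {
  "targets": [
    {"x":0,"y":0,"z":-12,"ax":0,"ay":0,"az":0},
    {"x":-20,"y":25,"z":-12,"ax":0,"ay":0,"az":1},
    {"x":-45,"y":60,"z":-12,"ax":0,"ay":0,"az":3},
    {"x":-68,"y":95,"z":-12,"ax":0,"ay":0,"az":5},
    {"x":-90,"y":128,"z":-12,"ax":0,"ay":0,"az":7},
    {"x":-111,"y":158,"z":-12,"ax":0,"ay":0,"az":9},
    {"x":-131,"y":184,"z":-12,"ax":0,"ay":0,"az":9.4},
    {"x":-131,"y":184,"z":-12,"ax":0,"ay":0,"az":9.4}
  ]
}}

```text
clock: 4.57
tool_pos: [0.584, -0.0185, 0.1255]
tcp_rot: [-0.382, 3.117, 0.014]
contact_force: [0.0, 2.8, -4.3]
opening: 0.06
grip_force: 20.0
```

```bash
python3 - <<'E'
from h import *
for i in range(5): bot.snapshot("wrist")
ob=bot.observe();im=bot.snapshot("wrist")[:,:,::-1].copy()
t=bot.snapshot("top")[:,:,::-1].copy()
c=cam("wrist",ob);S=[(0,-.065,.016),(0,.065,.016),(.21,.065,.016),(.21,-.065,.016)]
p=proj(c,planar([.5666,.0379,1.8017],S));print(p.round(0), ob["tool_pos"],ob["contact_force"])
cv2.imwrite("pics/w3.png",im);cv2.imwrite("pics/t3.png",t)
import pickle;pickle.dump(ob,open("ob3.pkl","wb"))
a=cv2.resize(t[200:350,190:340],(400,400),interpolation=cv2.INTER_CUBIC)
b=np.zeros((600,800,3),np.uint8);b[:400,:400]=a;b[:400,400:]=cv2.resize(im[80:480,240:640],(400,400))
cv2.imwrite("pics/c3.png",b[:400])
E
```

```text
[[397. 320.]
 [408. 161.]
 [680. 163.]
 [639. 317.]] [ 0.5819525  -0.03327755  0.12592455] [-0.6251611  -0.22614402 -4.17631753]
```

View pics/c3.png

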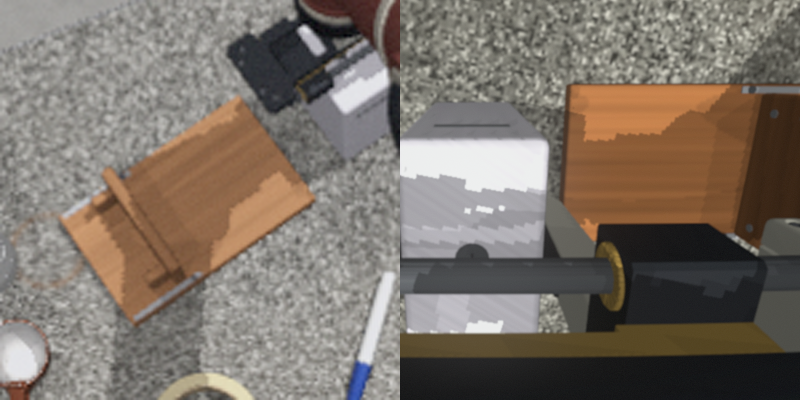

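```bash
python3 - <<'E'
from h import *
import pickle
ob=pickle.load(open("ob3.pkl","rb"));c=cam("wrist",ob);im=cv2.imread("pics/w3.png")
hsv=cv2.cvtColor(im,cv2.COLOR_BGR2HSV);m=((hsv[...,0]<20)&(hsv[...,1]>110))
left=np.array([(np.argmax(m[r,385:])+385,r) for r in range(175,265,5)],float)
topr=np.array([(cc,np.argmax(m[130:,cc])+130) for cc in range(420,560,8)],float)
print(left[::4].ravel(),topr[::5].ravel(), [im[220,x].tolist() for x in range(396,416,3)])
vis=back(c,left,0.0);v2=back(c,topr,.016)
dl=np.polyfit(vis[:,1],vis[:,0],1);print("front dir",np.degrees(np.arctan2(1,dl[0]))); 
d=np.polyfit(v2[:,1],v2[:,0],1);print("side yaw",np.degrees(np.arctan2(1,d[0])),"resid",np.std(np.polyval(d,v2[:,1])-v2[:,0]))
ax=np.array([np.cos(1.8017),np.sin(1.8017)]);ay=np.array([-ax[1],ax[0]]);S=np.array([.5666,.0379])
print("front local x",((vis[:,:2]-S)@ax).round(4),"side local y",((v2[:,:2]-S)@ay).round(4))
# dispenser in hand: predicted top corners
L=[(.03,.05,.14),(.03,-.05,.14)]
print(Ro.from_rotvec(ob["tcp_rot"]).as_matrix()[:,1],ob["tool_pos"])
E
```

```text
[407. 175. 406. 195. 405. 215. 406. 235. 404. 255.] [420. 164. 460. 164. 500. 164. 540. 164.] [[94, 101, 103], [70, 76, 78], [59, 67, 74], [43, 57, 75], [56, 84, 122], [63, 98, 144], [62, 98, 143]]
front dir 15.995122837226756
side yaw 103.61268668873731 resid 0.0003056004252299869
front local x [0.0041 0.0035 0.0038 0.0041 0.0043 0.0038 0.0049 0.0043 0.0046 0.0057
 0.006  0.0063 0.0066 0.0061 0.0064 0.0067 0.0061 0.0064] side local y [0.0629 0.0629 0.0622 0.0622 0.0629 0.0629 0.063  0.0623 0.063  0.063
 0.0631 0.0631 0.0624 0.0632 0.0632 0.0632 0.0633 0.0633]
[-0.22573127  0.9741886  -0.00140056] [ 0.5819525  -0.03327755  0.12592455]
```

{"method": "move_arm", "body": {
  "targets": [
    {"x":-3,"y":12,"z":4,"ax":0,"ay":0,"az":-0.5},
    {"x":-3,"y":24,"z":8,"ax":0,"ay":0,"az":-0.5},
    {"x":-3,"y":32,"z":9,"ax":0,"ay":0,"az":-0.5},
    {"x":-3,"y":36,"z":9,"ax":0,"ay":0,"az":-0.5},
    {"x":-3,"y":36,"z":9,"ax":0,"ay":0,"az":-0.5},
    {"x":-3,"y":36,"z":9,"ax":0,"ay":0,"az":-0.5},
    {"x":-3,"y":36,"z":9,"ax":0,"ay":0,"az":-0.5},
    {"x":-3,"y":36,"z":9,"ax":0,"ay":0,"az":-0.5}
  ]
}}

```text
clock: 5.58
tool_pos: [0.5777, 0.0039, 0.1179]
tcp_rot: [-0.373, 3.119, -0.001]
contact_force: [-0.3, -0.5, -4.0]
opening: 0.0598
grip_force: 20.0
```

{"method": "move_arm", "body": {
  "targets": [
    {"x":0,"y":1,"z":0,"ax":0,"ay":0,"az":0},
    {"x":0,"y":2,"z":0,"ax":0,"ay":0,"az":0},
    {"x":0,"y":3,"z":0,"ax":0,"ay":0,"az":0},
    {"x":0,"y":3,"z":0,"ax":0,"ay":0,"az":0},
    {"x":0,"y":3,"z":0,"ax":0,"ay":0,"az":0}
  ]
}}

```text
clock: 6.0
tool_pos: [0.5768, 0.0079, 0.1177]
tcp_rot: [0.375, -3.119, -0.0]
contact_force: [0.4, -0.5, -4.4]
opening: 0.0599
grip_force: 20.0
```

{"method": "move_arm", "body": {
  "targets": [
    {"x":0,"y":1,"z":0,"ax":0,"ay":0,"az":0},
    {"x":0,"y":2,"z":0,"ax":0,"ay":0,"az":0},
    {"x":0,"y":2,"z":0,"ax":0,"ay":0,"az":0},
    {"x":0,"y":2,"z":0,"ax":0,"ay":0,"az":0}
  ]
}}

```text
clock: 6.33
tool_pos: [0.5763, 0.0099, 0.1177]
tcp_rot: [0.375, -3.119, -0.0]
contact_force: [0.7, -0.6, -3.9]
opening: 0.06
grip_force: 20.0
```

{"method": "move_arm", "body": {
  "targets": [
    {"x":0,"y":1,"z":0,"ax":0,"ay":0,"az":0},
    {"x":0,"y":1.5,"z":0,"ax":0,"ay":0,"az":0},
    {"x":0,"y":1.5,"z":0,"ax":0,"ay":0,"az":0},
    {"x":0,"y":1.5,"z":0,"ax":0,"ay":0,"az":0}
  ]
}}

```text
clock: 6.67
tool_pos: [0.5761, 0.0105, 0.1178]
tcp_rot: [-0.374, 3.119, -0.001]
contact_force: [-0.6, -2.2, -4.6]
opening: 0.0599
grip_force: 20.0
```

{"method": "move_arm", "body": {
  "targets": [
    {"x":0,"y":0,"z":1,"ax":0,"ay":0,"az":0},
    {"x":0,"y":0,"z":2,"ax":0,"ay":0,"az":0},
    {"x":0,"y":0,"z":2.2,"ax":0,"ay":0,"az":0},
    {"x":0,"y":0,"z":2.2,"ax":0,"ay":0,"az":0}
  ]
}}

```text
clock: 7.0
tool_pos: [0.5764, 0.0105, 0.1157]
tcp_rot: [-0.374, 3.119, -0.001]
contact_force: [1.6, -2.1, -2.6]
opening: 0.0596
grip_force: 20.0
```

```bash
python3 - <<'E'
from h import *
ob=bot.observe();im=bot.snapshot("wrist")[:,:,::-1].copy();t=bot.snapshot("top")[:,:,::-1].copy();s=bot.snapshot("scene")[:,:,::-1].copy()
cv2.imwrite("pics/w4.png",im);cv2.imwrite("pics/t4.png",t);print(ob["tool_pos"],ob["contact_force"])
f=lambda a:cv2.resize(a,(400,400),interpolation=cv2.INTER_CUBIC)
cv2.imwrite("pics/c4.png",np.hstack([f(t[190:310,210:330]),f(im[100:350,220:470])]))
E
```

```text
[0.57635323 0.01054786 0.1156752 ] [ 1.62582688 -2.13469684 -2.59546288]
```

View pics/c4.png

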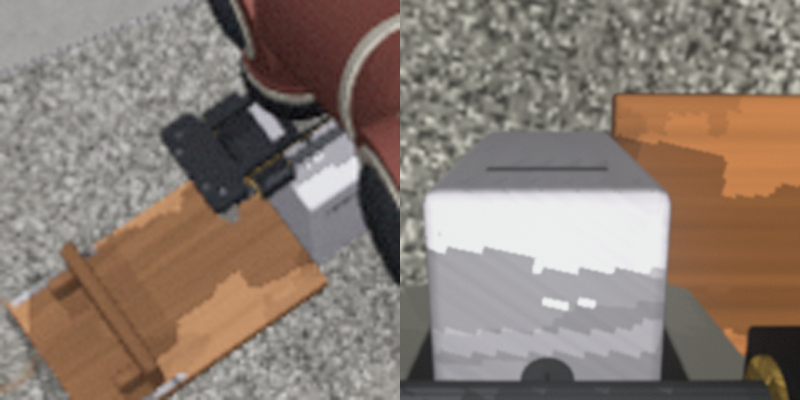

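```bash
python3 - <<'E'
from h import *
ob=bot.observe();c=cam("wrist",ob);im=cv2.imread("pics/w4.png")
a=np.radians(103.6);ay=np.array([-np.sin(a),np.cos(a)]);ax=np.array([np.cos(a),np.sin(a)])
d=back(c,[(282,183),(346,183)],0)[:,:2];s=back(c,[(354.5,159),(450,159)],.016)[:,:2]
top=back(c,[(238,219.5),(386,219.5)],.14)[:,:2]
T=ob["tool_pos"][:2]
for n,q in(("disp bottom",d),("stand",s),("disp top",top)): print(n,((q-T)@ay).round(4),((q-T)@ax).round(4))
g=cv2.cvtColor(im,cv2.COLOR_BGR2GRAY).astype(int)
for cc in (300,330): print(cc,g[174:192,cc])
for cc in (380,440): print(cc,im[150:168,cc,0])
print(Ro.from_rotvec(ob["tcp_rot"]).as_matrix()[:,1])
R=down(a+np.pi/2)
E
```

```text
disp bottom [0.0467 0.0468] [-0.0217  0.0274]
stand [0.0653 0.0656] [0.0313 0.0993]
disp top [0.0472 0.0473] [-0.0262  0.0286]
300 [102  95  89  90 102 116 126 125 120 117 115 116 118 116 118 118 118 119]
330 [141 137 137 140 136 124 107 101 108 113 115 117 116 116 116 116 117 118]
380 [ 98  92  95  97  95 101 112 115  88  65  67  70  73  72  74  74  75  74]
440 [104  95  86  86  98 121 144 153 129  89  68  70  74  76  78  79  79  80]
[-2.36361758e-01  9.71664695e-01 -9.16986509e-04]
```

{"method": "move_arm", "body": {
  "targets": [
    {"x":0,"y":-2,"z":-2,"ax":0,"ay":0,"az":0},
    {"x":0,"y":-4,"z":-2,"ax":0,"ay":0,"az":0},
    {"x":3,"y":-4,"z":-2,"ax":0,"ay":0,"az":0},
    {"x":3,"y":-3,"z":-2,"ax":0,"ay":0,"az":0},
    {"x":3,"y":-1,"z":-1,"ax":0,"ay":0,"az":0},
    {"x":3,"y":0,"z":0,"ax":0,"ay":0,"az":0},
    {"x":3,"y":0,"z":0.5,"ax":0,"ay":0,"az":0},
    {"x":3,"y":0,"z":0.5,"ax":0,"ay":0,"az":0}
  ]
}}

```text
clock: 7.82
tool_pos: [0.5731, 0.0098, 0.1157]
tcp_rot: [-0.374, 3.119, -0.002]
contact_force: [-1.9, -2.2, 1.8]
opening: 0.06
grip_force: 20.0
```

{"method": "move_arm", "body": {
  "targets": [
    {"x":0,"y":0,"z":0,"ax":0,"ay":0,"az":0},
    {"x":0,"y":0,"z":0,"ax":0,"ay":0,"az":0},
    {"x":0,"y":0,"z":0,"ax":0,"ay":0,"az":0},
    {"x":0,"y":0,"z":0,"ax":0,"ay":0,"az":0},
    {"x":0,"y":0,"z":-20,"ax":0,"ay":0,"az":0},
    {"x":0,"y":0,"z":-50,"ax":0,"ay":0,"az":0},
    {"x":0,"y":0,"z":-75,"ax":0,"ay":0,"az":0},
    {"x":0,"y":0,"z":-75,"ax":0,"ay":0,"az":0}
  ],
  "fingers": 1
}}

```text
clock: 8.48
tool_pos: [0.5766, 0.0111, 0.1952]
tcp_rot: [-0.374, 3.108, -0.0]
contact_force: [1.0, -0.2, 0.7]
opening: 0.0931
grip_force: 0.0
```

```bash
python3 - <<'E'
from h import *
t=bot.snapshot("wrist");ob=bot.observe();print(ob["joint_positions"].round(2),ob["tool_pos"])
im=bot.snapshot("wrist")[:,:,::-1].copy();cv2.imwrite("pics/w5.png",im)
E
```

```text
[-0.05  0.54 -0.01  1.71  0.    0.89  1.75] [0.57514127 0.01100257 0.1928559 ]
```

View pics/w5.png

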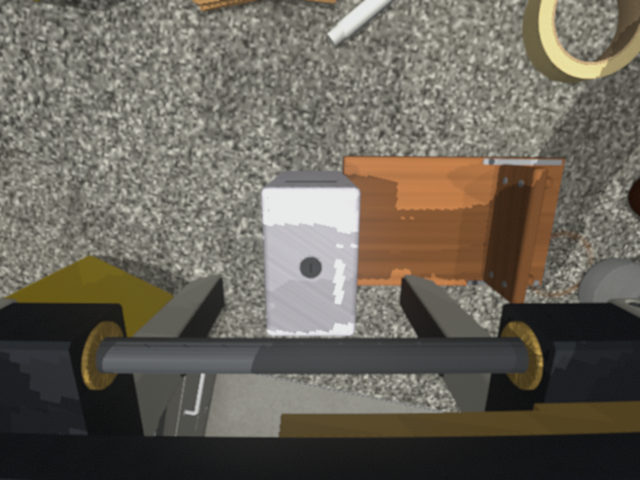

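```bash
python3 - <<'E'
from h import *
ob=bot.observe();c=cam("wrist",ob)
a=np.radians(103.6);ay=np.array([-np.sin(a),np.cos(a)]);ax=np.array([np.cos(a),np.sin(a)]);T=ob["tool_pos"][:2]
q=lambda p,z:print(p,((back(c,[p],z)[0,:2]-T)@np.c_[ax,ay]).round(4))
for p in [(263.5,187),(358.5,187),(355.5,334),(268,334)]: q(p,.14)
for p in [(344,157),(490,157),(357,285),(480,287)]: q(p,.016)
q((315,171.5),0.)
# targets: 75 mm behind
rel([T[0]-.047*ax[0],T[1]-.047*ax[1],.19],down(a+np.pi/2),ob);rel([T[0]-.047*ax[0],T[1]-.047*ax[1],.19],down(a-np.pi/2),ob)
E
```

```text
(263.5, 187) [-0.0269  0.0507]
(358.5, 187) [0.0282 0.0509]
(355.5, 334) [ 0.0301 -0.045 ]
(268, 334) [-0.0273 -0.0451]
(344, 157) [0.0309 0.0643]
(490, 157) [0.1666 0.0653]
(357, 285) [ 0.0476 -0.0624]
(480, 287) [ 0.1745 -0.0646]
(315, 171.5) [0.0044 0.05  ]
shift [  0.1 -47.    1. ] turn [ -0.1   0.1 -89.9] rows 13.0
shift [  0.1 -47.    1. ] turn [ 0.1  0.1 90.1] rows 13.0
```

{"method": "move_arm", "body": {
  "targets": [
    {"x":0,"y":-20,"z":0,"ax":0,"ay":0,"az":7},
    {"x":0,"y":-35,"z":0,"ax":0,"ay":0,"az":14},
    {"x":0,"y":-48,"z":0,"ax":0,"ay":0,"az":21},
    {"x":0,"y":-48,"z":0,"ax":0,"ay":0,"az":28},
    {"x":0,"y":-48,"z":0,"ax":0,"ay":0,"az":35},
    {"x":0,"y":-48,"z":0,"ax":0,"ay":0,"az":42},
    {"x":0,"y":-48,"z":0,"ax":0,"ay":0,"az":49},
    {"x":0,"y":-48,"z":0,"ax":0,"ay":0,"az":56}
  ],
  "fingers": 0.18
}}

```text
clock: 9.25
tool_pos: [0.5835, -0.0358, 0.1882]
tcp_rot: [-1.141, -2.924, 0.002]
contact_force: [0.2, 1.0, -0.4]
opening: 0.0549
grip_force: 0.0
```

{"method": "move_arm", "body": {
  "targets": [
    {"x":0,"y":0,"z":0,"ax":0,"ay":0,"az":7},
    {"x":0,"y":0,"z":0,"ax":0,"ay":0,"az":14},
    {"x":0,"y":0,"z":0,"ax":0,"ay":0,"az":21},
    {"x":0,"y":0,"z":0,"ax":0,"ay":0,"az":28},
    {"x":0,"y":0,"z":0,"ax":0,"ay":0,"az":34},
    {"x":0,"y":0,"z":0,"ax":0,"ay":0,"az":34},
    {"x":0,"y":0,"z":0,"ax":0,"ay":0,"az":34},
    {"x":0,"y":0,"z":0,"ax":0,"ay":0,"az":34}
  ]
}}

```text
clock: 9.92
tool_pos: [0.584, -0.036, 0.1891]
tcp_rot: [-1.937, -2.472, 0.002]
contact_force: [0.6, -0.6, -0.8]
opening: 0.0551
grip_force: 0.0
```

```bash
python3 - <<'E'
from h import *
ob=bot.observe();a=np.radians(103.6);ax=np.array([np.cos(a),np.sin(a)]);T=np.array([.5751,.0110])-.048*ax
print(ob["tool_pos"],ob["joint_positions"].round(2),ob["contact_force"],ob["opening"]);rel([*T,.135],down(a-np.pi/2),ob)
E
```

```text
[ 0.58398013 -0.03598016  0.1891365 ] [-0.25  0.59  0.44  1.69 -0.3   0.93  0.55] [ 0.60752956 -0.55631214 -0.83565345] 0.05508198033043835
shift [-0.3  2.5 54.1] turn [-0.1 -0.   0.2] rows 2.0
```

{"method": "move_arm", "body": {
  "targets": [
    {"x":0,"y":1.5,"z":25,"ax":0,"ay":0,"az":0},
    {"x":0,"y":1.5,"z":54,"ax":0,"ay":0,"az":0},
    {"x":0,"y":1.5,"z":54,"ax":0,"ay":0,"az":0},
    {"x":2,"y":1.5,"z":54,"ax":0,"ay":0,"az":0},
    {"x":4,"y":1.5,"z":54,"ax":0,"ay":0,"az":0},
    {"x":6,"y":1.5,"z":54,"ax":0,"ay":0,"az":0},
    {"x":7,"y":1.5,"z":54,"ax":0,"ay":0,"az":0},
    {"x":7,"y":1.5,"z":54,"ax":0,"ay":0,"az":0}
  ]
}}

```text
clock: 10.58
tool_pos: [0.5849, -0.0285, 0.1372]
tcp_rot: [1.938, 2.47, 0.002]
contact_force: [-0.2, 1.0, -0.5]
opening: 0.0549
grip_force: 0.0
```

{"method": "move_arm", "body": {
  "targets": [
    {"x":1,"y":0,"z":0,"ax":0,"ay":0,"az":0},
    {"x":2,"y":0,"z":0,"ax":0,"ay":0,"az":0},
    {"x":3,"y":0,"z":0,"ax":0,"ay":0,"az":0},
    {"x":4,"y":0,"z":0,"ax":0,"ay":0,"az":0},
    {"x":5,"y":0,"z":0,"ax":0,"ay":0,"az":0},
    {"x":6,"y":0,"z":0,"ax":0,"ay":0,"az":0},
    {"x":7,"y":0,"z":0,"ax":0,"ay":0,"az":0},
    {"x":8,"y":0,"z":0,"ax":0,"ay":0,"az":0}
  ]
}}

```text
clock: 11.25
tool_pos: [0.5825, -0.0214, 0.1362]
tcp_rot: [1.94, 2.47, 0.0]
contact_force: [-0.2, -2.5, 1.8]
opening: 0.055
grip_force: 1.1
```

{"method": "move_arm", "body": {
  "targets": [
    {"x":3,"y":0,"z":-1,"ax":0,"ay":0,"az":0},
    {"x":6,"y":0,"z":-3,"ax":0,"ay":0,"az":0},
    {"x":9,"y":0,"z":-5,"ax":0,"ay":0,"az":0},
    {"x":12,"y":0,"z":-6,"ax":0,"ay":0,"az":0},
    {"x":15,"y":0,"z":-8,"ax":0,"ay":0,"az":0},
    {"x":18,"y":0,"z":-9,"ax":0,"ay":0,"az":0},
    {"x":21,"y":0,"z":-10,"ax":0,"ay":0,"az":0},
    {"x":24,"y":0,"z":-11,"ax":0,"ay":0,"az":0}
  ]
}}

```text
clock: 11.92
tool_pos: [0.5763, 0.0027, 0.147]
tcp_rot: [-1.94, -2.47, 0.0]
contact_force: [-0.4, -1.0, -0.6]
opening: 0.0548
grip_force: 0.2
```

{"method": "move_arm", "body": {
  "targets": [
    {"x":4,"y":0,"z":-1,"ax":0,"ay":0,"az":0},
    {"x":8,"y":0,"z":-2,"ax":0,"ay":0,"az":0},
    {"x":12,"y":0,"z":-3,"ax":0,"ay":0,"az":0},
    {"x":16,"y":0,"z":-4,"ax":0,"ay":0,"az":0},
    {"x":20,"y":0,"z":-5,"ax":0,"ay":0,"az":0}
  ]
}}

```text
clock: 12.33
tool_pos: [0.5718, 0.0221, 0.1521]
tcp_rot: [-1.94, -2.471, -0.0]
contact_force: [0.5, -0.7, -0.3]
opening: 0.0547
grip_force: 0.1
```

{"method": "move_arm", "body": {
  "targets": [
    {"x":4,"y":0,"z":-1,"ax":0,"ay":0,"az":0},
    {"x":8,"y":0,"z":-1,"ax":0,"ay":0,"az":0},
    {"x":12,"y":0,"z":-1,"ax":0,"ay":0,"az":0},
    {"x":16,"y":0,"z":-1,"ax":0,"ay":0,"az":0},
    {"x":20,"y":0,"z":-1,"ax":0,"ay":0,"az":0},
    {"x":24,"y":0,"z":-1,"ax":0,"ay":0,"az":0},
    {"x":24,"y":0,"z":-1,"ax":0,"ay":0,"az":0},
    {"x":24,"y":0,"z":-1,"ax":0,"ay":0,"az":0}
  ]
}}

```text
clock: 13.0
tool_pos: [0.5662, 0.0451, 0.153]
tcp_rot: [-1.94, -2.471, 0.0]
contact_force: [-0.0, 0.2, -0.5]
opening: 0.0546
grip_force: 0.0
```

```bash
python3 - <<'E'
from h import *
im=bot.snapshot("wrist")[:,:,::-1];t=bot.snapshot("top")[:,:,::-1];ob=bot.observe()
cv2.imwrite("pics/w6.png",im);cv2.imwrite("pics/t6.png",t);print(ob["tool_pos"],ob["contact_force"])
f=lambda a:cv2.resize(a,(400,300),interpolation=cv2.INTER_CUBIC)
cv2.imwrite("pics/c6.png",np.hstack([f(t[200:350,170:370]),f(im)]))
E
```

```text
[0.56630028 0.04450819 0.15305543] [-0.38560578 -0.38615379  0.36882603]
```

View pics/c6.png

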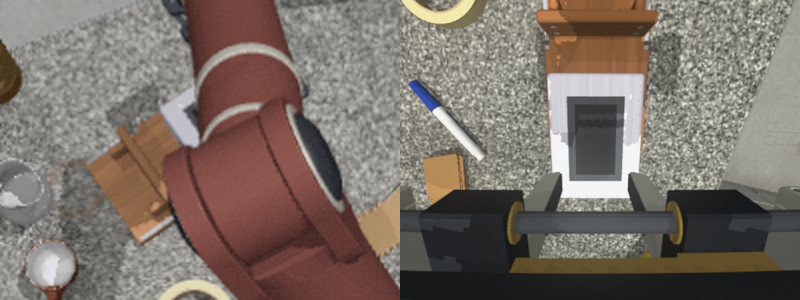

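Lying with the slot up. In the wrist crop its top face spans columns 548–648 and rows 75–197, square with the stand, and the backboard lies beyond the gap. Next I'll measure its foot for the pushing pose.

```bash
python3 - <<'E'
from h import *
ob=bot.observe();c=cam("wrist",ob);im=cv2.imread("pics/w6.png")
a=np.radians(103.6);ay=np.array([-np.sin(a),np.cos(a)]);ax=np.array([np.cos(a),np.sin(a)]);T=ob["tool_pos"][:2]
g=cv2.cvtColor(im,cv2.COLOR_BGR2GRAY).astype(int);hsv=cv2.cvtColor(im,cv2.COLOR_BGR2HSV)
white=((hsv[...,1]<45)&(g>150)).astype(np.uint8);white[:, :200]=0;white[:,430:]=0
n,lab,st,_=cv2.connectedComponentsWithStats(white);i=1+np.argmax(st[1:,4]);m=lab==i
for r in range(120,250,15): 
    w=np.where(m[r])[0];print(r,w.min(),w.max(),end=" | ")
cols=[270,290,320,350,380];print([(cc,np.where(m[:,cc])[0].min(),np.where(m[:,cc])[0].max()) for cc in cols])
print("col320 hi",g[100:125,300],"lo",g[300:325,300])
F=np.array([.5751,.0110])+.0305*ax # approx stand front centre
for p,z in [((237,119),.076),((397,119),.076),((253,315),.076),((382,315),.076),((300,316),.076)]:
    print(p,((back(c,[p],z)[0,:2]-F)@np.c_[ax,ay]).round(4))
print("TCP local",((T-F)@np.c_[ax,ay]).round(4))
E
```

```text
120 237 389 | 135 236 389 | 150 237 388 | 165 238 388 | 180 238 387 | 195 239 386 | 210 240 385 | 225 241 384 | 240 241 384 | [(270, np.int64(117), np.int64(336)), (290, np.int64(117), np.int64(336)), (320, np.int64(118), np.int64(327)), (350, np.int64(118), np.int64(317)), (380, np.int64(118), np.int64(277))]
col320 hi [109 109 109 109 110 110 111 109 111 110 111 111 111 111 111 111 121 148
 176 191 198 201 205 207 207] lo [245 245 245 245 245 245 245 245 245 245 245 243 237 232 239 238 214 163
 143 144 141 141 140 138 134]
(237, 119) [0.0953 0.048 ]
(397, 119) [ 0.0956 -0.0523]
(253, 315) [-0.0398  0.0436]
(382, 315) [-0.0396 -0.0504]
(300, 316) [-0.0405  0.0094]
TCP local [0.0041 0.0007]
```

{"method": "move_arm", "body": {
  "targets": [
    {"x":-35,"y":0,"z":0,"ax":0,"ay":0,"az":0},
    {"x":-70,"y":0,"z":0,"ax":0,"ay":0,"az":0},
    {"x":-70,"y":0,"z":0,"ax":0,"ay":0,"az":0},
    {"x":-70,"y":0,"z":30,"ax":0,"ay":0,"az":0},
    {"x":-70,"y":0,"z":65,"ax":0,"ay":0,"az":0},
    {"x":-70,"y":0,"z":100,"ax":0,"ay":0,"az":0},
    {"x":-70,"y":0,"z":100,"ax":0,"ay":0,"az":0},
    {"x":-70,"y":0,"z":100,"ax":0,"ay":0,"az":0}
  ]
}}

```text
clock: 13.77
tool_pos: [0.5816, -0.0235, 0.0519]
tcp_rot: [-1.94, -2.467, 0.004]
contact_force: [0.0, 0.5, 0.2]
opening: 0.0551
grip_force: 0.0
```

{"method": "move_arm", "body": {
  "targets": [
    {"x":2,"y":0,"z":0,"ax":0,"ay":0,"az":0},
    {"x":4,"y":0,"z":0,"ax":0,"ay":0,"az":0},
    {"x":6,"y":0,"z":0,"ax":0,"ay":0,"az":0},
    {"x":8,"y":0,"z":0,"ax":0,"ay":0,"az":0},
    {"x":10,"y":0,"z":0,"ax":0,"ay":0,"az":0},
    {"x":12,"y":0,"z":0,"ax":0,"ay":0,"az":0},
    {"x":14,"y":0,"z":0,"ax":0,"ay":0,"az":0},
    {"x":16,"y":0,"z":0,"ax":0,"ay":0,"az":0}
  ]
}}

```text
clock: 14.43
tool_pos: [0.5797, -0.009, 0.0536]
tcp_rot: [1.94, 2.468, -0.001]
contact_force: [0.6, -3.1, 1.7]
opening: 0.0551
grip_force: 1.5
```

{"method": "move_arm", "body": {
  "targets": [
    {"x":2,"y":0,"z":0,"ax":0,"ay":0,"az":0},
    {"x":4,"y":0,"z":0,"ax":0,"ay":0,"az":0},
    {"x":6,"y":0,"z":0,"ax":0,"ay":0,"az":0},
    {"x":8,"y":0,"z":0,"ax":0,"ay":0,"az":0},
    {"x":10,"y":0,"z":0,"ax":0,"ay":0,"az":0},
    {"x":12,"y":0,"z":0,"ax":0,"ay":0,"az":0},
    {"x":14,"y":0,"z":0,"ax":0,"ay":0,"az":0},
    {"x":16,"y":0,"z":0,"ax":0,"ay":0,"az":0}
  ]
}}

```text
clock: 15.1
tool_pos: [0.5752, 0.0081, 0.053]
tcp_rot: [1.94, 2.471, -0.0]
contact_force: [1.0, -3.0, 2.4]
opening: 0.0547
grip_force: 1.6
```

{"method": "move_arm", "body": {
  "targets": [
    {"x":2,"y":0,"z":0,"ax":0,"ay":0,"az":0},
    {"x":4,"y":0,"z":0,"ax":0,"ay":0,"az":0},
    {"x":6,"y":0,"z":0,"ax":0,"ay":0,"az":0},
    {"x":8,"y":0,"z":0,"ax":0,"ay":0,"az":0},
    {"x":10,"y":0,"z":0,"ax":0,"ay":0,"az":0},
    {"x":12,"y":0,"z":0,"ax":0,"ay":0,"az":0},
    {"x":14,"y":0,"z":0,"ax":0,"ay":0,"az":0},
    {"x":16,"y":0,"z":0,"ax":0,"ay":0,"az":0}
  ]
}}

```text
clock: 15.77
tool_pos: [0.5713, 0.0237, 0.053]
tcp_rot: [-1.94, -2.471, 0.0]
contact_force: [1.1, -3.2, 2.1]
opening: 0.0549
grip_force: 1.6
```

{"method": "move_arm", "body": {
  "targets": [
    {"x":1,"y":0,"z":0,"ax":0,"ay":0,"az":0},
    {"x":2,"y":0,"z":0,"ax":0,"ay":0,"az":0},
    {"x":3,"y":0,"z":0,"ax":0,"ay":0,"az":0},
    {"x":4,"y":0,"z":0,"ax":0,"ay":0,"az":0},
    {"x":5,"y":0,"z":0,"ax":0,"ay":0,"az":0},
    {"x":6,"y":0,"z":0,"ax":0,"ay":0,"az":0},
    {"x":7,"y":0,"z":0,"ax":0,"ay":0,"az":0},
    {"x":8,"y":0,"z":0,"ax":0,"ay":0,"az":0}
  ]
}}

```text
clock: 16.43
tool_pos: [0.5695, 0.0314, 0.053]
tcp_rot: [-1.94, -2.47, 0.0]
contact_force: [2.7, -2.5, 1.5]
opening: 0.0547
grip_force: 1.4
```

{"method": "move_arm", "body": {
  "targets": [
    {"x":1,"y":0,"z":0,"ax":0,"ay":0,"az":0},
    {"x":2,"y":0,"z":0,"ax":0,"ay":0,"az":0},
    {"x":3,"y":0,"z":0,"ax":0,"ay":0,"az":0},
    {"x":4,"y":0,"z":0,"ax":0,"ay":0,"az":0},
    {"x":5,"y":0,"z":0,"ax":0,"ay":0,"az":0},
    {"x":6,"y":0,"z":0,"ax":0,"ay":0,"az":0},
    {"x":7,"y":0,"z":0,"ax":0,"ay":0,"az":0},
    {"x":8,"y":0,"z":0,"ax":0,"ay":0,"az":0}
  ]
}}

```text
clock: 17.1
tool_pos: [0.5679, 0.0362, 0.053]
tcp_rot: [1.941, 2.466, -0.004]
contact_force: [0.8, -7.4, -0.6]
opening: 0.0546
grip_force: 3.5
```

{"method": "move_arm", "body": {
  "targets": [
    {"x":1,"y":0,"z":0,"ax":0,"ay":0,"az":0},
    {"x":2,"y":0,"z":0,"ax":0,"ay":0,"az":0},
    {"x":3,"y":0,"z":0,"ax":0,"ay":0,"az":0},
    {"x":4,"y":0,"z":0,"ax":0,"ay":0,"az":0},
    {"x":5,"y":0,"z":0,"ax":0,"ay":0,"az":0},
    {"x":6,"y":0,"z":0,"ax":0,"ay":0,"az":0},
    {"x":7,"y":0,"z":0,"ax":0,"ay":0,"az":0},
    {"x":8,"y":0,"z":0,"ax":0,"ay":0,"az":0}
  ]
}}

```text
clock: 17.77
tool_pos: [0.5661, 0.0439, 0.053]
tcp_rot: [1.941, 2.466, -0.004]
contact_force: [2.0, -6.8, 0.4]
opening: 0.0548
grip_force: 3.6
```

{"method": "move_arm", "body": {
  "targets": [
    {"x":1,"y":0,"z":0,"ax":0,"ay":0,"az":0},
    {"x":2,"y":0,"z":0,"ax":0,"ay":0,"az":0},
    {"x":3,"y":0,"z":0,"ax":0,"ay":0,"az":0},
    {"x":4,"y":0,"z":0,"ax":0,"ay":0,"az":0},
    {"x":5,"y":0,"z":0,"ax":0,"ay":0,"az":0}
  ]
}}

```text
clock: 18.18
tool_pos: [0.5649, 0.0488, 0.053]
tcp_rot: [1.941, 2.466, -0.004]
contact_force: [1.6, -7.8, 0.8]
opening: 0.055
grip_force: 3.6
```

{"method": "move_arm", "body": {
  "targets": [
    {"x":1,"y":0,"z":0,"ax":0,"ay":0,"az":0},
    {"x":2,"y":0,"z":0,"ax":0,"ay":0,"az":0},
    {"x":3,"y":0,"z":0,"ax":0,"ay":0,"az":0},
    {"x":3,"y":0,"z":0,"ax":0,"ay":0,"az":0}
  ]
}}

```text
clock: 18.52
tool_pos: [0.5642, 0.0517, 0.053]
tcp_rot: [1.941, 2.466, -0.004]
contact_force: [2.0, -6.7, 0.7]
opening: 0.0548
grip_force: 3.5
```

{"method": "move_arm", "body": {
  "targets": [
    {"x":0.5,"y":0,"z":0,"ax":0,"ay":0,"az":0},
    {"x":1,"y":0,"z":0,"ax":0,"ay":0,"az":0},
    {"x":1.5,"y":0,"z":0,"ax":0,"ay":0,"az":0},
    {"x":1.5,"y":0,"z":0,"ax":0,"ay":0,"az":0}
  ]
}}

```text
clock: 18.85
tool_pos: [0.5642, 0.0517, 0.0531]
tcp_rot: [1.941, 2.464, -0.005]
contact_force: [1.7, -8.7, 0.5]
opening: 0.0547
grip_force: 4.6
```

{"method": "move_arm", "body": {
  "targets": [
    {"x":0.5,"y":0,"z":0,"ax":0,"ay":0,"az":0},
    {"x":1,"y":0,"z":0,"ax":0,"ay":0,"az":0},
    {"x":1.5,"y":0,"z":0,"ax":0,"ay":0,"az":0},
    {"x":1.5,"y":0,"z":0,"ax":0,"ay":0,"az":0}
  ]
}}

```text
clock: 19.18
tool_pos: [0.5642, 0.0516, 0.0531]
tcp_rot: [1.94, 2.462, -0.007]
contact_force: [2.9, -11.1, 0.0]
opening: 0.0547
grip_force: 5.6
```

{"method": "move_arm", "body": {
  "targets": [
    {"x":0.5,"y":0,"z":0,"ax":0,"ay":0,"az":0},
    {"x":1,"y":0,"z":0,"ax":0,"ay":0,"az":0},
    {"x":1.5,"y":0,"z":0,"ax":0,"ay":0,"az":0},
    {"x":2,"y":0,"z":0,"ax":0,"ay":0,"az":0},
    {"x":2,"y":0,"z":0,"ax":0,"ay":0,"az":0},
    {"x":2,"y":0,"z":0,"ax":0,"ay":0,"az":0},
    {"x":2,"y":0,"z":0,"ax":0,"ay":0,"az":0},
    {"x":2,"y":0,"z":0,"ax":0,"ay":0,"az":0}
  ]
}}

```text
clock: 19.85
tool_pos: [0.5641, 0.0516, 0.0532]
tcp_rot: [1.939, 2.46, -0.009]
contact_force: [3.2, -13.1, -0.9]
opening: 0.0551
grip_force: 6.9
```

```bash
python3 - <<'E'
from h import *
F=[]
for i in range(6):
    bot.snapshot("top");F.append(bot.observe()["contact_force"])
F=np.array(F);a=np.radians(103.6);print("along",F@[-np.cos(a),-np.sin(a),0],F.mean(0),bot.observe()["tool_pos"])
E
```

```text
along [13.94921413 14.49793558 13.78698449 13.68704314 14.55413263 14.1804435 ] [  3.08932788 -13.76892813  -0.86626702] [0.56414848 0.05164824 0.05325832]
```

{"method": "move_arm", "body": {
  "targets": [
    {"x":-4,"y":0,"z":0,"ax":0,"ay":0,"az":0},
    {"x":-10,"y":0,"z":0,"ax":0,"ay":0,"az":0},
    {"x":-25,"y":0,"z":0,"ax":0,"ay":0,"az":0},
    {"x":-40,"y":0,"z":0,"ax":0,"ay":0,"az":0},
    {"x":-40,"y":0,"z":-35,"ax":0,"ay":0,"az":0},
    {"x":-40,"y":0,"z":-75,"ax":0,"ay":0,"az":0},
    {"x":-40,"y":0,"z":-110,"ax":0,"ay":0,"az":0},
    {"x":-40,"y":0,"z":-110,"ax":0,"ay":0,"az":0}
  ]
}}

```text
clock: 20.82
tool_pos: [0.5758, 0.0221, 0.1693]
tcp_rot: [1.934, 2.467, 0.015]
contact_force: [0.4, -1.0, -0.9]
opening: 0.0548
grip_force: 0.0
```

```bash
python3 - <<'E'
from h import *
for i in range(4): bot.snapshot("wrist")
ob=bot.observe();c=cam("wrist",ob);im=bot.snapshot("wrist")[:,:,::-1].copy();cv2.imwrite("pics/w7.png",im)
a=np.radians(103.6);ay=np.array([-np.sin(a),np.cos(a)]);ax=np.array([np.cos(a),np.sin(a)])
F=np.array([.5751,.0110])+.0315*ax
loc=lambda p,z:((back(c,p,z)[:,:2]-F)@np.c_[ax,ay]).round(4)
g=cv2.cvtColor(im,cv2.COLOR_BGR2GRAY).astype(int);hsv=cv2.cvtColor(im,cv2.COLOR_BGR2HSV)
white=((hsv[...,1]<45)&(g>140)).astype(np.uint8);white[:,:180]=0;white[:,450:]=0
n,lab,st,_=cv2.connectedComponentsWithStats(white);m=lab==1+np.argmax(st[1:,4])
cols=range(255,381,25);e=[(cc,np.where(m[:,cc])[0].min()) for cc in cols];print("top end",e,loc(e,.076).tolist())
rows=[np.where(m.any(1))[0].min()+k for k in (15,60,100)]
for r in rows:
    w=np.where(m[r])[0];print("row",r,w.min(),w.max(),loc([(w.min(),r),(w.max(),r)],.076).tolist())
print("cols just above end (hsv)",[im[e[2][1]-k,e[2][0]].tolist() for k in range(-4,40,3)])
low=[(cc,np.where(m[:,cc])[0].max()) for cc in cols];print("foot",low,loc(low,.076).tolist())
# stand front edge, bystanders vs start in top view
t=bot.snapshot("top")[:,:,::-1];t0=cv2.imread("pics/top0.png")
cv2.imwrite("pics/t7.png",t)
for n,(x,y) in dict(jug=(178,295),esp=(197,337),mug=(460,190)).items():
    A=t[y-24:y+24,x-24:x+24];B=t0[y-30:y+30,x-30:x+30];r=cv2.matchTemplate(B,np.ascontiguousarray(A),cv2.TM_CCOEFF_NORMED);print(n,cv2.minMaxLoc(r)[1::2])
print(ob["clock"],ob["contact_force"])
E
```

```text
top end [(255, np.int64(0)), (280, np.int64(0)), (305, np.int64(0)), (330, np.int64(0)), (355, np.int64(0)), (380, np.int64(0))] [[0.1413, 0.0372], [0.1413, 0.0221], [0.1413, 0.007], [0.1413, -0.0081], [0.1414, -0.0233], [0.1416, -0.0384]]
row 15 183 443 [[0.1334, 0.0817], [0.1339, -0.0774]]
row 60 180 392 [[0.108, 0.0857], [0.1081, -0.0475]]
row 100 184 390 [[0.0842, 0.0851], [0.0845, -0.0476]]
cols just above end (hsv) [[221, 215, 217], [220, 214, 217], [27, 26, 25], [26, 24, 24], [31, 31, 30], [31, 31, 31], [28, 27, 27], [30, 31, 30], [31, 30, 30], [28, 29, 29], [30, 30, 30], [32, 34, 34], [33, 34, 34], [33, 33, 33], [33, 34, 33]]
foot [(255, np.int64(196)), (280, np.int64(196)), (305, np.int64(196)), (330, np.int64(197)), (355, np.int64(197)), (380, np.int64(196))] [[0.0222, 0.0414], [0.0223, 0.0242], [0.0224, 0.007], [0.0217, -0.0102], [0.0218, -0.0273], [0.0226, -0.0445]]
jug (0.9892363548278809, (6, 6))
esp (0.8501787185668945, (6, 6))
mug (0.9974386096000671, (6, 6))
21.0167 [0.43520038 0.24529235 0.02476223]
```

```bash
python3 -c "
from rig import bot;print(bot.hand_in())"
```

```text
the job is handed in; nothing more can be done
None
```

I handed the job in: the dispenser lies slot up on the stand, pushed until the backboard stopped moving, pressed there with about 11 N on the board (14 N push less about 3 N sliding), and released with its foot 22 mm inside the front edge; the cups and jug show no movement, and I inferred full travel and flushness from that stop and the foot position, not from a picture.

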